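# Seat the fallen cup on the press-to-run coffee grinder and hold it down

## Robot

A 6-joint arm with a two-finger parallel gripper is mounted at the origin on the work surface. World frame = base frame: x ahead of the robot, y to its left, z up, the work surface at z = 0. Lengths are in m, angles in rad, forces in N, time in s.
With the tool pointing down it reaches from about 0.25 to 0.8 m from the base axis. Payload 8.5 kg.
Tool frame: the origin (TCP) lies at the very end of the fingers, on their centre line; the grasp point (between the pads) lies behind it (env.hold_point_z is the z of the grasp point in the tool frame, in m); z points along the fingers, y is the line along which they close (so a half turn about z gives the same grasp; the last joint's range is limited). The gripper opens to 85 mm and grips with 20 to 120 N. Pads are 22 mm wide; open, the fingers measure 114 mm over their backs; the gripper's body (76 mm by 85 mm) begins 54 mm behind the grasp point. The pads swing forward as they close: fully open they stand 13 mm farther back than shut.
Start: joints at [-1.181, 0.238, -0.013, 1.319, 0, 1.571], TCP at [0.199, -0.486, 0.231] pointing down, gripper open.
Joint ranges: [-2.66, 2.66], [-1.03, 1.9], [-1.14, 1.46], [-1.82, 2.27], [-1.45, 1.34], [-3.14, 3.14]. Speed limits (rad/s): [2.22, 2.22, 2.79, 3.14, 3.14, 3.14].

## Interface

Orientations are given as a unit quaternion [x, y, z, w].
In Python, from station import sensors, capture, camera_model, order, env gives the robot as it stands. The module is installed in compiled form; this text tells all that it offers.
- The arm moves only by the tool send_rows, never from a script. Its argument "series" is a list of rows, each an object of numbers: "ax", "ay", "az": the turn, a rotation vector about the tool's x, y, z as a fraction of full scale; "tx", "ty", "tz": the shift along the tool's x, y, z as a fraction of full scale; "gripper": the opening, from 0 (shut) to 1 (fully open). A call has exactly 8 rows; each row shifts and turns the commanded pose from where the row before left it, along the tool's axes as they then stand; what a row does not reach is not made up. Full scale, the value 1, is 400 mm for a shift and 60 degrees for a turn. A row lasts 1/12 s, in which the tool goes at most 41.7 mm and 7.16 degrees, less where a joint would pass 70% of its speed; a pose out of reach is approached as far as the arm can. A call with a number of a shift or a turn outside -1 to 1 is refused whole. A call with a gripper value outside its range is refused whole. The fingers move at their own pace and stop on an object; the grip force is fixed at half the most. Time passes only in rows, so rows that do not move let the fingers close, or fill a call up. It gives the time, the measured TCP pose, the force, the opening and the grip force at its end, in the units of the state.
- sensors.observe(): the state, without advancing time (a new reading comes with each control period).
- capture(name): name is "side" or "top"; returns (picture, depth): 384x512x3 uint8, red, green, blue; 384x512 float32, m along the optical axis (not along the pixel's ray), 0 where there is no reading.
- camera_model(name): a dict with "fx", "fy", "cx", "cy" (pixels), "k1" (the pictures are not rectified: a ray, as slopes to the right and down, at radius r is drawn at 1 + k1 r^2 times it, then the intrinsics apply), "pose" (4x4, takes a point from camera to world coordinates). Camera axes: x right, y down, z forward; pixel columns grow to the right and rows downward; lengths in m; the calibration is good to about 2 mm. A picture is of the moment at which its call begins. camera_model takes no time and is no camera call.
- order.hand_in(): hands the job in; it is judged then, once.
The state is a dict: "t": time; "q": joint angles; "dq": joint speeds; "effort": joint torques, N m; "tool_pos": TCP position; "tcp_rot": TCP orientation; "contact_force": force on the tool from outside, world axes, zero at the start; "ft_torque": the same for the moment, N m; "grip_width": finger opening in m; "grip_force": force on a finger pad.
Only numpy, scipy, OpenCV 4.12 (cv2) and the standard library are available. Lean on these libraries where they do the work, as an engineer would, in place of code of your own. Each camera call takes 0.05 s, during which the arm holds its last target. There are 200 camera calls.

## Task

The steel cup of the coffee and spice grinder has fallen over on the shop counter. Pick it up and right it so that its black blade end is down, put it into the round mouth of the red grinder, turn it until its white lugs drop into the notches, and push it down against the springs as far as it goes to hold the grinder switched on. Finish while still holding the cup pressed down with the fingers, without letting go, and leave the other things on the counter where they are, without knocking any over.

Things in the scene. Friction and masses are not known exactly. Their poses are not given: they have to be found in the camera images.
- cup: Loose grinder cup, 0.22-0.38 kg: straight cylinder, 58 mm diameter, 121 mm long. Black blade end (first 40 mm), the rest plain steel to a flat closed top. Origin: centre of the blade-end face; z runs along the cup to the closed top (up when standing rightly). Starts lying on its side, axis level 29 mm above the counter, closed top pointing roughly towards the robot.
- cup_lug (a point): Middle of the tip of one of the cup's four white lugs, the one in the direction of the cup's x axis; the others are 90, 180 and 270 degrees round the cup's z axis. Each lug is 10 mm wide, reaches 36.4 mm from the axis and spans 10 to 22 mm from the blade-end face. The last 6 mm of the blade end are bevelled, to 51 mm across at the face.
- cup_top (a point): Centre of the cup's closed top, 121 mm from the origin along the cup's z axis.
- grinder: Motor base, fixed: red round housing, 120 mm diameter at the foot, 100 mm at the top, 115 mm high; origin at the centre of its underside, z up. In its top is a white collar with a hole 60 mm in diameter and 35 mm deep, and four notches, 15 mm wide, open to the hole and upward, reaching 38 mm from the axis, at 0, 90, 180 and 270 degrees about z from its x axis.
- grinder_mouth (a point): Centre of the mouth, on the grinder's axis level with the collar's top face, 115 mm above the counter; axes as the grinder's. The cup's end enters in any turning; off the notches (by over some 4 degrees) its lugs rest on the collar, cup origin 10 mm below the mouth. Over the notches (any of four ways round) it drops to 22 mm below, lugs on the switch feet; fully pressed: 28 mm below.
- grinder_notch (a point): Middle of the outer wall of the notch that lies in the direction of the grinder's x axis, 38 mm from its axis, level with the collar's top face.
- switch (a joint): Sprung switch feet (orange, 12 mm down in the four notches), in m: 0 is up (off), 0.006 is fully down. The spring needs about 8 N to start moving and 13.5 N to be fully down; the cup's own weight does not press it. It springs back when let go. The grinder runs while it is beyond 0.004.
- tea_glass: Bystander: glass of tea on a white saucer 100 mm in diameter, 88 mm high with a spoon to 117 mm; origin at the centre of its underside.
- jar_red: Bystander: spice jar, 66 mm in diameter, 105 mm high, red cap; origin at the centre of its underside.
- jar_brown: Bystander: spice jar, 66 mm in diameter, 105 mm high, white cap; origin at the centre of its underside.
- tin: Bystander: tin with a yellow label and grey lid, 72 mm in diameter, 95 mm high; origin at the centre of its underside.
- scoop: Bystander: metal coffee spoon 150 mm long lying on the counter; origin at the middle of its underside.
- gum_box: Bystander: blue box 60 x 110 x 35 mm; origin at the centre of its underside.
- card_terminal: Bystander: black card terminal 150 x 75 x 25 mm lying on the counter; origin at the centre of its underside.
Things that resemble listed ones, but are neither listed nor needed, are in the scene too. What is shaped like the cup but blue or green is not meant.

How it is judged:
On the way, in this order (a step that is already met when the one before it is completed fails the run):
1. the cup is upright, blade end down (angle between cup's own z axis and vertical below 0.2 rad), for 0.2 s.
2. the cup's lugs have dropped into the notches of the grinder's collar (horizontal distance between cup and grinder_mouth below 0.004 m and z of cup in the frame of grinder_mouth below -0.018 m and angle between cup's own z axis and vertical below 0.08 rad), for 0.1 s.
At the end, for the whole second after the job is handed in: The cup stands upright (within 4.5 degrees) and centred (within 4 mm) in the grinder's mouth with its lugs in the notches, its origin at least 25 mm below the mouth and the switch pressed beyond 4 mm of its 6 mm, at rest, the fingers still on it (over 2 N) and holding it down (value of joint switch above 0.004 m and z of cup in the frame of grinder_mouth below -0.025 m and horizontal distance between cup and grinder_mouth below 0.004 m and angle between cup's own z axis and vertical below 0.08 rad and contact force between the fingers and cup above 2 N and linear speed of cup below 0.02 m/s); the arm keeps its last pose, push and grip.
It fails at once if the tea glass is knocked over or pushed out of place (over 4 cm) (angle between tea_glass's own z axis and vertical above 0.5 rad or distance of tea_glass from where it was at the start of the episode above 0.04 m).
It fails at once if a jar or the tin is knocked over or pushed out of place (over 4 cm) (angle between any of jar_red, jar_brown, tin's own z axis and vertical above 0.5 rad or distance of any of jar_red, jar_brown, tin from where it was at the start of the episode above 0.04 m).
It fails at once if the spoon, the blue box or the card terminal is pushed out of place (over 4 cm) (distance of any of scoop, gum_box, card_terminal from where it was at the start of the episode above 0.04 m).
It also fails if it takes over 54 s, if anything falls off the work surface, if the arm or the gripper's body presses on something with over 40 N, if the wrist force passes 120 N, or if a joint passes its speed limit or range.

## Working session

There is one attempt and no reset: what is moved stays moved. The work goes in short steps, Python scripts to look and compute and a tool call to move; the robot and the scene stay as the last step left them, time stands still between calls to the robot, and variables do not carry over. Pictures are saved under pics/ and viewed, at most 10 in all, crops included, and the job is handed in when it is done.

Besides the shell and the picture viewer there is one more tool, called after "Request:" as a command line: name --argument value ..., lists and objects as JSON in quotes. send_rows: Moves the arm, as the interface text tells. Shift numbers are shares of 400 mm and turn numbers shares of 60 degrees, none past 1 either way. Its arguments: {"type":"object","properties":{"series":{"type":"array"}},"required":["series"]}

```bash
mkdir -p pics; cat > h.py <<'E'
import numpy as np, cv2
from station import sensors, capture, camera_model, order, env
from scipy.spatial.transform import Rotation as R
def cloud(name):
    im,d=capture(name); m=camera_model(name)
    K=np.array([[m['fx'],0,m['cx']],[0,m['fy'],m['cy']],[0,0,1.]])
    v,u=np.mgrid[0:384,0:512]
    p=cv2.undistortPoints(np.stack([u.ravel(),v.ravel()],1).astype(np.float64)[:,None],K,np.array([m['k1'],0,0,0.]))[:,0]
    P=np.c_[p,np.ones(len(p))]*d.reshape(-1,1)
    T=np.array(m['pose']); W=(P@T[:3,:3].T+T[:3,3]).reshape(384,512,3); W[d==0]=np.nan
    return im,W,m
E
python3 - <<'E'
from h import *
for n in('side','top'):
    im,W,m=cloud(n); np.savez(n+'0.npz',im=im,W=W)
    cv2.imwrite(f'pics/{n}0.png',cv2.resize(im[:,:,::-1],(800,600),interpolation=cv2.INTER_CUBIC)); print(n,np.round(m['pose'],3).tolist(),m['fx'],m['k1'])
print(sensors.observe(),env.hold_point_z)
E
```

```text
side [[-0.809, -0.342, 0.478, -0.111], [-0.587, 0.438, -0.681, 0.875], [0.023, -0.831, -0.555, 0.855], [0.0, 0.0, 0.0, 1.0]] 437.7215197210973 -0.012871513836930104
top [[0.023, -0.992, 0.122, 0.375], [-1.0, -0.022, 0.007, -0.013], [-0.004, -0.122, -0.993, 1.318], [0.0, 0.0, 0.0, 1.0]] 470.54281137567153 -0.18649367721502935
{'t': 0.1, 'q': array([-1.18098668e+00,  2.38736934e-01, -1.41573049e-02,  1.31920171e+00,
        3.20104811e-05,  1.57081493e+00]), 'dq': array([ 0.0013154 , -0.00104416,  0.00147243, -0.00076662,  0.00083678,
        0.00143341]), 'effort': array([-2.12526451e-03, -5.39721036e+01,  3.46998417e+01,  1.34824877e-02,
       -1.45752892e-04, -2.14953431e-06]), 'tool_pos': array([ 0.19937581, -0.48527133,  0.23073837]), 'tcp_rot': array([ 9.81067704e-01,  1.93663980e-01, -1.10154402e-04, -6.40604734e-04]), 'contact_force': array([ 0.93708201,  0.08721777, -0.41868107]), 'ft_torque': array([-0.00487015, -0.00990206, -0.02456553]), 'grip_force': 0.0, 'grip_width': 0.08544144045328783} -0.0187
```

View pics/side0.png

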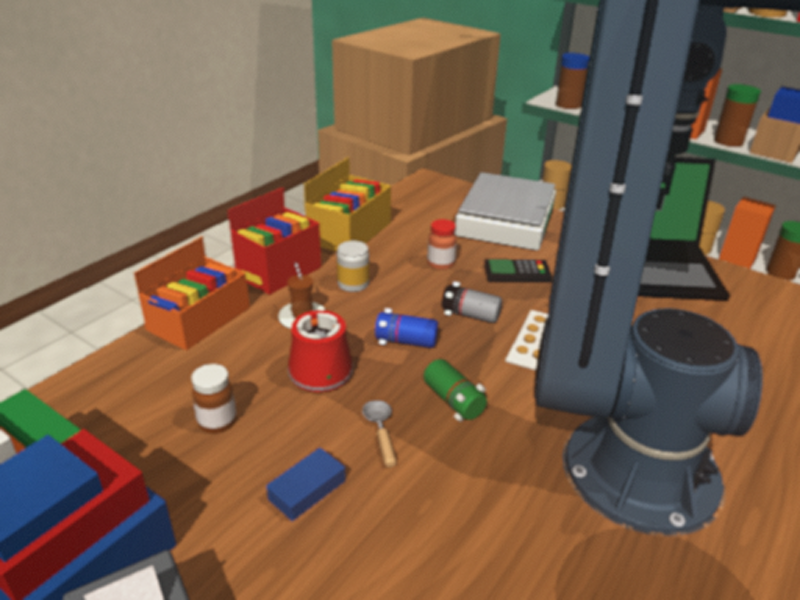

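View pics/top0.png

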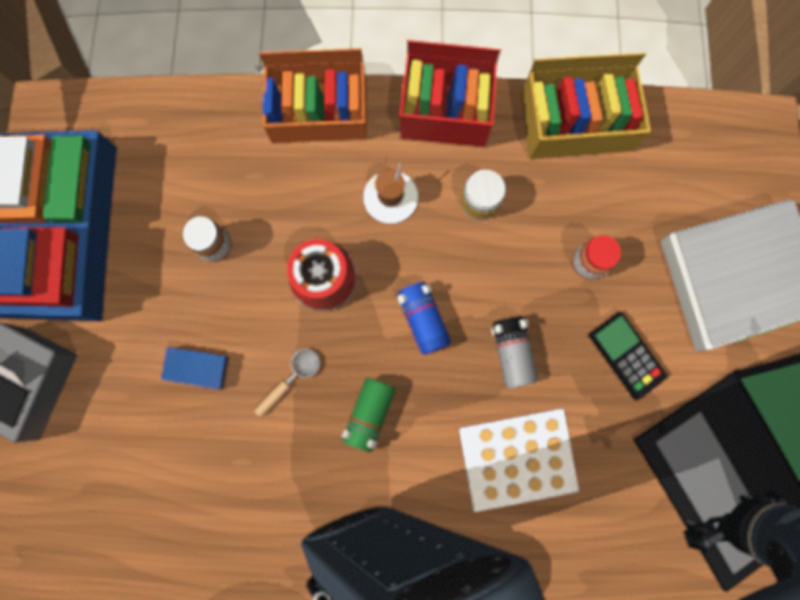

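Cup-shaped candidates in the top picture are steel with a black end (515,352), blue (423,318) and green (368,415). The steel one with the black blade end and white lugs fits the description. The red grinder is at (320,272). I'll confirm in an enlarged crop and measure.

```bash
cat > m.py <<'E'
from h import *
from scipy.optimize import least_squares
T=np.load('top0.npz');S=np.load('side0.npz')
def cr(im,x,y,s=60,z=380): return cv2.resize(im[y-s//2:y+s//2,x-s//2:x+s//2,::-1],(z,z),interpolation=cv2.INTER_CUBIC)
cv2.imwrite('pics/crop.png',np.hstack([cr(T['im'],329,225),cr(T['im'],204,173)]))
# cup: points within region from both cameras
def reg(D,x,y,s): return D['W'][y-s:y+s,x-s:x+s].reshape(-1,3)
for nm,Ps in (('top',[reg(T,329,225,32)]),('side',[reg(S,302,193,24)]),('both',[reg(T,329,225,32),reg(S,302,193,24)])):
    P=np.vstack(Ps);P=P[np.isfinite(P).all(1)];c0=np.median(P[P[:,2]>.04],0)
    P=P[(P[:,2]>.025)&(P[:,2]<.07)&(np.linalg.norm(P[:,:2]-c0[:2],axis=1)<.085)]
    f=lambda p:np.hypot(-(P[:,0]-c0[0])*np.sin(p[0])+(P[:,1]-c0[1])*np.cos(p[0])-p[1],P[:,2]-p[2])-.029
    r=least_squares(f,[0.1,0,.029],loss='soft_l1',f_scale=.002);a=r.x[0];d=np.array([np.cos(a),np.sin(a)])
    s=(P[:,:2]-c0[:2])@d; g=np.abs(f(r.x))<.004; lo,hi=np.percentile(s[g],[.7,99.3])
    base=c0[:2]+r.x[1]*np.array([-d[1],d[0]])
    print(nm,len(P),'heading deg',np.degrees(a),'z',r.x[2],'len',hi-lo,'top end',base+lo*d,'blade end',base+hi*d,'rms',np.sqrt(np.mean(f(r.x)[g]**2)))
# grinder: foot/wall + collar top
for nm,P in(('top',reg(T,204,173,30)),('side',reg(S,205,224,34))):
    P=P[np.isfinite(P).all(1)]
    t=P[(P[:,2]>.108)&(P[:,2]<.122)]; c=cv2.minEnclosingCircle((t[:,:2]*1000).astype(np.float32)); print(nm,'top z',np.median(t[:,2]),'circle mm',c)
    w=P[(P[:,2]>.03)&(P[:,2]<.105)]
    g=least_squares(lambda p:np.hypot(w[:,0]-p[0],w[:,1]-p[1])-(.06-.01*w[:,2]/.115)-0*p[0],np.median(t[:,:2],0),loss='soft_l1',f_scale=.002); print('wall fit',g.x,len(w))
E
python3 m.py
```

```text
top 947 heading deg 13.24041828356188 z 0.02885211442775295 len 0.1179064824405274 top end [ 0.39505255 -0.21907882] blade end [ 0.50982479 -0.1920738 ] rms 0.0017803341858821922
side 531 heading deg 13.129294646718199 z 0.02722060830421697 len 0.11753063145872636 top end [ 0.39494471 -0.21918445] blade end [ 0.50940309 -0.19248746] rms 0.001887531122974958
both 1478 heading deg 13.215118561225102 z 0.028407234346841847 len 0.11791304834797443 top end [ 0.39509907 -0.21931752] blade end [ 0.50988961 -0.19236168] rms 0.0018334405158547133
top top z 0.1140882123395891 circle mm ((579.0253295898438, 138.70973205566406), 49.08759689331055)
wall fit [0.58048756 0.13986127] 808
side top z 0.11240515891342018 circle mm ((579.6858520507812, 139.8047637939453), 52.449546813964844)
wall fit [0.58106505 0.13808358] 1181
```

View pics/crop.png

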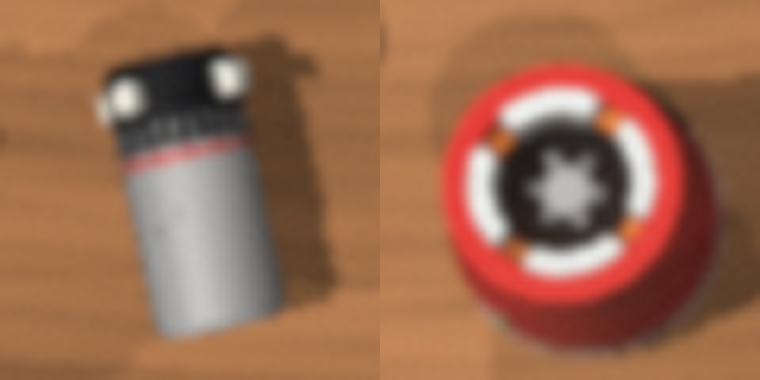

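The crop confirms the steel cup, with its black end and white lugs at about (127,97) and (230,77). It lies at heading 13.2°. The grinder notches show as orange spots at (500,142), (609,120), (631,228) and (516,249). Next I'll work out the notch and lug angles and check path clearance.

```bash
cat > ang.py <<'E'
from h import *
T=np.load('top0.npz');S=np.load('side0.npz')
g=np.array([.580,.139]); a=np.radians(13.2);h=np.array([np.cos(a),np.sin(a),0]);l=np.array([-h[1],h[0],0])
top=np.array([.3936,-.2196,.029])
for n,D in(('top',T),('side',S)):
    im=D['im'];W=D['W'];hsv=cv2.cvtColor(im,cv2.COLOR_RGB2HSV)
    # notch: orange
    r=np.linalg.norm(W[...,:2]-g,axis=2)
    m=(hsv[...,0]>7)&(hsv[...,0]<25)&(hsv[...,1]>140)&(hsv[...,2]>120)&(r<.042)&(r>.026)&(W[...,2]>.085)
    an=np.arctan2(*(W[m][:,:2]-g).T[::-1])
    print(n,'notch',m.sum(),np.degrees(np.angle(np.mean(np.exp(4j*an)))/4),'z',np.median(W[m][:,2]) if m.any() else 0)
    wh=(hsv[...,1]<90)&(hsv[...,2]>140)&(r<.042)&(r>.026)&(W[...,2]>.105)
    an=np.arctan2(*(W[wh][:,:2]-g).T[::-1]); z=np.mean(np.exp(4j*an))
    print(' white collar anti-angle',wh.sum(),np.degrees(np.angle(-z)/4),abs(z),'centroid of white',W[wh].mean(0))
    d=W-top; s=d@h; u=d[...,2]; v=d@l; rr=np.hypot(u,v)
    m=(hsv[...,1]<110)&(hsv[...,2]>115)&(s>.092)&(s<.118)&(rr>.026)&(rr<.045)
    th=np.degrees(np.arctan2(v,u))[m]
    print(' lugs: theta from up to left',np.sort(th).round(0).tolist(),'fold',np.degrees(np.angle(np.mean(np.exp(4j*np.radians(th))))/4), 's',s[m].mean())
W=T['W']
for t in np.linspace(0,1,6):
    p=np.array([.199,-.486])+t*np.array([.154,.257]); m=np.linalg.norm(W[...,:2]-p,axis=2)<.09; print(p,np.nanpercentile(np.r_[W[m][:,2],0],[50,99]))
E
python3 ang.py
```

```text
top notch 32 -32.77700008097179 z 0.10367642891328344
 white collar anti-angle 245 -33.44008356256959 0.3070138817960225 centroid of white [0.57944944 0.13924876 0.11438993]
 lugs: theta from up to left [-60.0, -52.0, -51.0, -51.0, -47.0, -47.0, -45.0, -43.0, -42.0, -42.0, -41.0, -40.0, -40.0, -39.0, -39.0, -38.0, -37.0, -37.0, -35.0, -35.0, -35.0, -33.0, -31.0, -31.0, -30.0, 35.0, 36.0, 36.0, 37.0, 37.0, 38.0, 39.0, 43.0, 43.0, 44.0, 45.0, 45.0, 47.0, 49.0, 49.0, 49.0, 49.0, 50.0, 50.0, 51.0, 52.0, 69.0, 74.0, 76.0, 77.0, 83.0, 87.0, 95.0, 118.0, 123.0, 129.0, 129.0, 130.0, 133.0, 134.0, 135.0, 136.0, 139.0, 139.0, 139.0, 140.0] fold -42.80044795311965 s 0.1044125555004796
side notch 15 -34.732070314042545 z 0.10047126073210788
 white collar anti-angle 148 -35.865907232305126 0.2793269247545103 centroid of white [0.58110266 0.13527795 0.1120402 ]
 lugs: theta from up to left [-47.0, -43.0, -41.0, -39.0, -37.0, -35.0, -32.0, -31.0, -31.0, -28.0, -17.0, -15.0, 38.0, 38.0, 40.0, 41.0, 42.0, 44.0, 45.0, 48.0, 48.0, 50.0, 51.0, 52.0, 53.0, 55.0, 56.0, 120.0, 123.0, 125.0, 126.0, 126.0, 127.0, 128.0, 128.0, 131.0, 132.0, 132.0, 134.0, 135.0, 136.0, 137.0, 143.0, 147.0, 149.0, 151.0] fold -42.55479588558411 s 0.10480607054198919
[ 0.199 -0.486] [0.02014151 0.5771814 ]
[ 0.2298 -0.4346] [0.01826378 0.71080599]
[ 0.2606 -0.3832] [0.00280839 0.72044517]
[ 0.2914 -0.3318] [0.0010279  0.71731627]
[ 0.3222 -0.2804] [0.0015013  0.01330611]
[ 0.353 -0.229] [0.00200657 0.05852062]
```

Request:
send_rows --series '[{"tz":-0.05},{"tx":0.04,"ty":-0.03},{"tx":0.075,"ty":-0.056},{"tx":0.075,"ty":-0.056},{"tx":0.075,"ty":-0.056},{"tx":0.075,"ty":-0.056},{"tx":0.075,"ty":-0.056},{"gripper":1}]'

```text
invalid input
```

Request:
send_rows --series '[{"ax":0,"ay":0,"az":0,"tx":0,"ty":0,"tz":-0.05,"gripper":1},{"ax":0,"ay":0,"az":0,"tx":0.05,"ty":-0.04,"tz":0,"gripper":1},{"ax":0,"ay":0,"az":0,"tx":0.08,"ty":-0.06,"tz":0,"gripper":1},{"ax":0,"ay":0,"az":0,"tx":0.08,"ty":-0.06,"tz":0,"gripper":1},{"ax":0,"ay":0,"az":0,"tx":0.08,"ty":-0.06,"tz":0,"gripper":1},{"ax":0,"ay":0,"az":0,"tx":0.08,"ty":-0.06,"tz":0,"gripper":1},{"ax":0,"ay":0,"az":0,"tx":0.08,"ty":-0.06,"tz":0,"gripper":1},{"ax":0,"ay":0,"az":0,"tx":0.08,"ty":-0.06,"tz":0,"gripper":1}]'

```text
t: 0.77
tool_pos: [0.3351, -0.2552, 0.2512]
tcp_rot: [0.981, 0.193, -0.0, -0.0]
contact_force: [0.4, -0.3, 0.3]
grip_width: 0.0853
grip_force: 0.0
```

Request:
send_rows --series '[{"ax":0,"ay":0,"az":0.076,"tx":0,"ty":0,"tz":0,"gripper":1},{"ax":0,"ay":0,"az":0.076,"tx":0,"ty":0,"tz":0,"gripper":1},{"ax":0,"ay":0.11,"az":0,"tx":0,"ty":0,"tz":0,"gripper":1},{"ax":0,"ay":0.11,"az":0,"tx":0,"ty":0,"tz":0,"gripper":1},{"ax":0,"ay":0.11,"az":0,"tx":0,"ty":0,"tz":0,"gripper":1},{"ax":0,"ay":0.11,"az":0,"tx":0,"ty":0,"tz":0,"gripper":1},{"ax":0,"ay":0.11,"az":0,"tx":0,"ty":0,"tz":0,"gripper":1},{"ax":0,"ay":0.11,"az":0,"tx":0,"ty":0,"tz":0,"gripper":1}]'

```text
t: 1.43
tool_pos: [0.3347, -0.2571, 0.2523]
tcp_rot: [0.934, 0.109, 0.34, -0.038]
contact_force: [0.4, -0.0, -0.2]
grip_width: 0.0854
grip_force: 0.0
```

```bash
cat > go.py <<'E'
from h import *
import sys
# go.py x y z heading_deg tilt_deg(from down) flip(0/1): remaining delta in tool axes, units; args are of the TCP
def pose(hd,tilt,flip):
    a=np.radians(hd);h=np.array([np.cos(a),np.sin(a),0]);k=np.array([0,0,1.]);b=np.radians(tilt)
    z=np.sin(b)*h-np.cos(b)*k;x=np.cos(b)*h+np.sin(b)*k
    if flip:x=-x
    return R.from_matrix(np.c_[x,np.cross(z,x),z])
def delta(p,Rt):
    s=sensors.observe();Rc=R.from_quat(s['tcp_rot'])
    print('shift before turn',(Rc.inv().apply(p-s['tool_pos'])/.4).round(4),'shift after turn',(Rt.inv().apply(p-s['tool_pos'])/.4).round(4))
    print('turn',(np.degrees((Rc.inv()*Rt).as_rotvec())/60).round(4));print('q',s['q'].round(3),'t',s['t'],'pos',s['tool_pos'].round(4),'F',s['contact_force'].round(1))
if __name__=='__main__':
    v=list(map(float,sys.argv[1:])); delta(np.array(v[:3]),pose(v[3],v[4],v[5]))
E
python3 go.py .353 -.229 .101 13.2 45 0
```

```text
shift before turn [-0.1964 -0.0591  0.3287] shift after turn [-0.2247 -0.0578  0.3103]
turn [0.0024 0.0842 0.0022]
q [-1.128 -0.11  -0.533  0.97   0.678  1.844] t 1.4333 pos [ 0.3347 -0.2571  0.2523] F [ 0.4 -0.  -0.2]
```

Request:
send_rows --series '[{"ax":0.002,"ay":0.084,"az":0.002,"tx":0,"ty":0,"tz":0,"gripper":1},{"ax":0,"ay":0,"az":0,"tx":-0.045,"ty":-0.0116,"tz":0.062,"gripper":1},{"ax":0,"ay":0,"az":0,"tx":-0.045,"ty":-0.0116,"tz":0.062,"gripper":1},{"ax":0,"ay":0,"az":0,"tx":-0.045,"ty":-0.0116,"tz":0.062,"gripper":1},{"ax":0,"ay":0,"az":0,"tx":-0.045,"ty":-0.0116,"tz":0.062,"gripper":1},{"ax":0,"ay":0,"az":0,"tx":-0.045,"ty":-0.0116,"tz":0.062,"gripper":1},{"ax":0,"ay":0,"az":0,"tx":0,"ty":0,"tz":0,"gripper":1},{"ax":0,"ay":0,"az":0,"tx":0,"ty":0,"tz":0,"gripper":1}]'

```text
t: 2.1
tool_pos: [0.3513, -0.2273, 0.0991]
tcp_rot: [0.919, 0.105, 0.376, -0.047]
contact_force: [-0.0, -0.7, 0.1]
grip_width: 0.0856
grip_force: 0.0
```

```bash
python3 go.py .4357 -.2097 .0165 13.2 45 0
```

```text
shift before turn [0.0085 0.0071 0.2984] shift after turn [0.0063 0.0054 0.2984]
turn [-0.0056  0.0069 -0.0042]
q [-1.099  0.066 -0.907  0.374  0.752  1.903] t 2.1 pos [ 0.3513 -0.2273  0.0991] F [-0.  -0.7  0.1]
```

Request:
send_rows --series '[{"ax":-0.005,"ay":0.006,"az":-0.004,"tx":0.006,"ty":0.0055,"tz":0,"gripper":1},{"ax":0,"ay":0,"az":0,"tx":0,"ty":0,"tz":0.06,"gripper":1},{"ax":0,"ay":0,"az":0,"tx":0,"ty":0,"tz":0.06,"gripper":1},{"ax":0,"ay":0,"az":0,"tx":0,"ty":0,"tz":0.06,"gripper":1},{"ax":0,"ay":0,"az":0,"tx":0,"ty":0,"tz":0.06,"gripper":1},{"ax":0,"ay":0,"az":0,"tx":0,"ty":0,"tz":0.058,"gripper":1},{"ax":0,"ay":0,"az":0,"tx":0,"ty":0,"tz":0,"gripper":1},{"ax":0,"ay":0,"az":0,"tx":0,"ty":0,"tz":0,"gripper":1}]'

```text
t: 2.77
tool_pos: [0.4371, -0.2119, 0.0179]
tcp_rot: [0.918, 0.107, 0.381, -0.042]
contact_force: [-0.1, 0.3, -0.2]
grip_width: 0.0853
grip_force: 0.0
```

```bash
python3 go.py .4357 -.2097 .0165 13.2 45 0; python3 - <<'E'
from h import *
im,W,m=cloud('side'); np.savez('s1.npz',im=im,W=W)
im2,W2,m=cloud('top')
f=lambda i,x,y:cv2.resize(i[y-45:y+45,x-45:x+45,::-1],(390,390),interpolation=cv2.INTER_CUBIC)
cv2.imwrite('pics/g1.png',np.hstack([f(im,305,190),f(im2,329,225)]))
E
```

```text
shift before turn [-0.0039 -0.0063  0.0009] shift after turn [-0.0039 -0.0063  0.0009]
turn [ 0.002  -0.0005  0.0035]
q [-0.858  0.306 -1.038 -0.21   0.676  2.207] t 2.7667 pos [ 0.4371 -0.2119  0.0179] F [-0.1  0.3 -0.2]
```

View pics/g1.png

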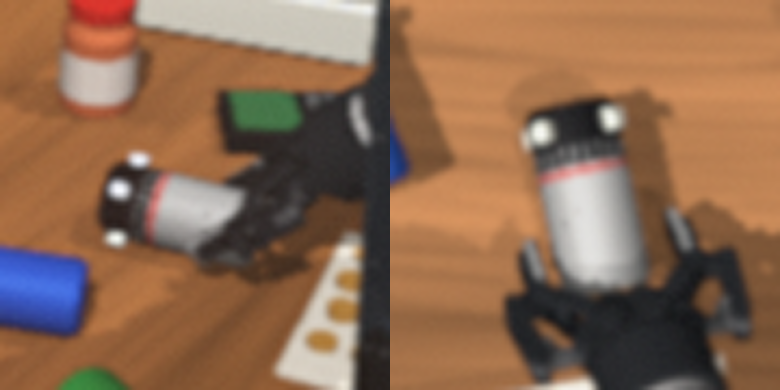

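The fingers straddle the cup near its closed top: side crop pads at (240,225), top crop pads at (533,262) and (680,230). I'll correct by 2 mm and close.

Request:
send_rows --series '[{"ax":0.002,"ay":0,"az":0.003,"tx":-0.004,"ty":-0.006,"tz":0.001,"gripper":1},{"ax":0,"ay":0,"az":0,"tx":0,"ty":0,"tz":0,"gripper":0.3},{"ax":0,"ay":0,"az":0,"tx":0,"ty":0,"tz":0,"gripper":0.3},{"ax":0,"ay":0,"az":0,"tx":0,"ty":0,"tz":0,"gripper":0.3},{"ax":0,"ay":0,"az":0,"tx":0,"ty":0,"tz":0,"gripper":0.3},{"ax":0,"ay":0,"az":0,"tx":0,"ty":0,"tz":0,"gripper":0.3},{"ax":0,"ay":0,"az":0,"tx":0,"ty":0,"tz":0,"gripper":0.3},{"ax":0,"ay":0,"az":0,"tx":0,"ty":0,"tz":0,"gripper":0.3}]'

```text
t: 3.53
tool_pos: [0.4348, -0.21, 0.0168]
tcp_rot: [0.918, 0.105, 0.381, -0.043]
contact_force: [-8.6, -1.5, 11.4]
grip_width: 0.0566
grip_force: 60.6
```

Request:
send_rows --series '[{"ax":0,"ay":0,"az":0,"tx":0.01,"ty":0,"tz":-0.01,"gripper":0.3},{"ax":0,"ay":0,"az":0,"tx":0.03,"ty":0,"tz":-0.03,"gripper":0.3},{"ax":0,"ay":0,"az":0,"tx":0.05,"ty":0,"tz":-0.05,"gripper":0.3},{"ax":0,"ay":0,"az":0,"tx":0.05,"ty":0,"tz":-0.05,"gripper":0.3},{"ax":0,"ay":0,"az":0,"tx":0.05,"ty":0,"tz":-0.05,"gripper":0.3},{"ax":0,"ay":0,"az":0,"tx":0.05,"ty":0,"tz":-0.05,"gripper":0.3},{"ax":0,"ay":0,"az":0,"tx":0.05,"ty":0,"tz":-0.05,"gripper":0.3},{"ax":0,"ay":0,"az":0,"tx":0.05,"ty":0,"tz":-0.05,"gripper":0.3}]'

```text
t: 4.2
tool_pos: [0.4337, -0.2087, 0.2096]
tcp_rot: [0.918, 0.105, 0.38, -0.044]
contact_force: [1.6, -0.4, -3.5]
grip_width: 0.0565
grip_force: 64.8
```

Request:
send_rows --series '[{"ax":0,"ay":0,"az":0,"tx":0.03,"ty":0,"tz":-0.03,"gripper":0.3},{"ax":0,"ay":0,"az":-0.04,"tx":0,"ty":0,"tz":0,"gripper":0.3},{"ax":0,"ay":0,"az":-0.08,"tx":0,"ty":0,"tz":0,"gripper":0.3},{"ax":0,"ay":0,"az":-0.11,"tx":0,"ty":0,"tz":0,"gripper":0.3},{"ax":0,"ay":0,"az":-0.11,"tx":0,"ty":0,"tz":0,"gripper":0.3},{"ax":0,"ay":0,"az":-0.11,"tx":0,"ty":0,"tz":0,"gripper":0.3},{"ax":0,"ay":0,"az":-0.11,"tx":0,"ty":0,"tz":0,"gripper":0.3},{"ax":0,"ay":0,"az":-0.11,"tx":0,"ty":0,"tz":0,"gripper":0.3}]'

```text
t: 4.87
tool_pos: [0.4339, -0.2089, 0.2248]
tcp_rot: [0.825, 0.417, 0.371, 0.09]
contact_force: [0.3, -0.4, -3.5]
grip_width: 0.0563
grip_force: 64.8
```

```bash
python3 go.py .43 -.21 .25 13.2 45 1
```

```text
shift before turn [ 0.0281  0.0246 -0.0519] shift after turn [-0.0374 -0.0004 -0.0518]
turn [-1.8000e-03 -0.0000e+00 -2.3266e+00]
q [-0.859 -0.109 -0.689  0.558  0.676  1.502] t 4.8667 pos [ 0.4339 -0.2089  0.2248] F [ 0.3 -0.4 -3.5]
```

Request:
send_rows --series '[{"ax":0,"ay":0,"az":-0.11,"tx":0,"ty":0,"tz":0,"gripper":0.3},{"ax":0,"ay":0,"az":-0.11,"tx":0,"ty":0,"tz":0,"gripper":0.3},{"ax":0,"ay":0,"az":-0.11,"tx":0,"ty":0,"tz":0,"gripper":0.3},{"ax":0,"ay":0,"az":-0.11,"tx":0,"ty":0,"tz":0,"gripper":0.3},{"ax":0,"ay":0,"az":-0.11,"tx":0,"ty":0,"tz":0,"gripper":0.3},{"ax":0,"ay":0,"az":-0.11,"tx":0,"ty":0,"tz":0,"gripper":0.3},{"ax":0,"ay":0,"az":-0.11,"tx":0,"ty":0,"tz":0,"gripper":0.3},{"ax":0,"ay":0,"az":-0.11,"tx":0,"ty":0,"tz":0,"gripper":0.3}]'

```text
t: 5.53
tool_pos: [0.4339, -0.2089, 0.2248]
tcp_rot: [0.554, 0.74, 0.293, 0.246]
contact_force: [0.7, 0.8, -3.3]
grip_width: 0.0567
grip_force: 64.7
```

Request:
send_rows --series '[{"ax":0,"ay":0,"az":-0.11,"tx":0,"ty":0,"tz":0,"gripper":0.3},{"ax":0,"ay":0,"az":-0.11,"tx":0,"ty":0,"tz":0,"gripper":0.3},{"ax":0,"ay":0,"az":-0.11,"tx":0,"ty":0,"tz":0,"gripper":0.3},{"ax":0,"ay":0,"az":-0.11,"tx":0,"ty":0,"tz":0,"gripper":0.3},{"ax":0,"ay":0,"az":-0.11,"tx":0,"ty":0,"tz":0,"gripper":0.3},{"ax":0,"ay":0,"az":-0.11,"tx":0,"ty":0,"tz":0,"gripper":0.3},{"ax":0,"ay":0,"az":-0.11,"tx":0,"ty":0,"tz":0,"gripper":0.3},{"ax":0,"ay":0,"az":-0.11,"tx":0,"ty":0,"tz":0,"gripper":0.3}]'

```text
t: 6.2
tool_pos: [0.434, -0.2089, 0.2248]
tcp_rot: [0.167, 0.909, 0.153, 0.35]
contact_force: [-0.5, 0.1, -3.4]
grip_width: 0.0566
grip_force: 64.7
```

```bash
python3 go.py .43 -.21 .25 13.2 45 1
```

```text
shift before turn [-0.0311  0.0205 -0.0518] shift after turn [-0.0373 -0.0004 -0.0518]
turn [-0.0008 -0.001  -0.5666]
q [-0.859 -0.109 -0.689  0.558  0.676 -0.341] t 6.2 pos [ 0.434  -0.2089  0.2248] F [-0.5  0.1 -3.4]
```

Request:
send_rows --series '[{"ax":0,"ay":0,"az":-0.11,"tx":0,"ty":0,"tz":0,"gripper":0.3},{"ax":0,"ay":0,"az":-0.11,"tx":0,"ty":0,"tz":0,"gripper":0.3},{"ax":0,"ay":0,"az":-0.11,"tx":0,"ty":0,"tz":0,"gripper":0.3},{"ax":0,"ay":0,"az":-0.11,"tx":0,"ty":0,"tz":0,"gripper":0.3},{"ax":0,"ay":0,"az":-0.08,"tx":0,"ty":0,"tz":0,"gripper":0.3},{"ax":0,"ay":0,"az":-0.046,"tx":-0.025,"ty":0,"tz":-0.025,"gripper":0.3},{"ax":0,"ay":0,"az":0,"tx":-0.025,"ty":0,"tz":-0.025,"gripper":0.3},{"ax":0,"ay":0,"az":0,"tx":0,"ty":0,"tz":0,"gripper":0.3}]'

```text
t: 6.87
tool_pos: [0.4351, -0.2104, 0.2557]
tcp_rot: [-0.104, 0.918, 0.043, 0.381]
contact_force: [0.2, -0.9, -3.1]
grip_width: 0.0567
grip_force: 64.9
```

```bash
cat > look.py <<'E'
from h import *
from scipy.optimize import least_squares
import sys
from go import pose
# fit cup axis line + lugs, expressed near expected location
s=sensors.observe();Rc=R.from_quat(s['tcp_rot']);gp=s['tool_pos']+Rc.apply([0,0,env.hold_point_z])
print('tcp',s['tool_pos'].round(4),'grasp',gp.round(4),'head',np.degrees(np.arctan2(*Rc.as_matrix()[:2,2][::-1])).round(2),'tilt',np.degrees(np.arccos(-Rc.as_matrix()[2,2])).round(2))
tiles=[]
for n in('side','top'):
    im,W,m=cloud(n);hsv=cv2.cvtColor(im,cv2.COLOR_RGB2HSV)
    T=np.linalg.inv(np.array(m['pose']));q=T[:3,:3]@(gp-[0,0,.05])+T[:3,3];u=int(q[0]/q[2]*m['fx']+m['cx']);v=int(q[1]/q[2]*m['fy']+m['cy'])
    u=min(max(u,60),452);v=min(max(v,60),324)
    tiles.append(cv2.resize(im[v-60:v+60,u-60:u+60,::-1],(390,390),interpolation=cv2.INTER_CUBIC))
    d=W-gp; r=np.hypot(d[...,0],d[...,1])
    k=(r<.034)&(d[...,2]>-.095)&(d[...,2]<-.028)&~((hsv[...,1]<110)&(hsv[...,2]>115)&(d[...,2]<-.06))
    P=d[k]
    if len(P)>80 and n=='side':
        f=lambda p:np.linalg.norm(P[:,:2]-(p[:2]+np.outer(P[:,2],p[2:])),axis=1)-.029
        a=least_squares(f,[0,0,0,0],loss='soft_l1',f_scale=.0015)
        o=a.x[:2]-.09*a.x[2:]
        print(n,len(P),'axis off at grasp',a.x[:2].round(4),'slope',a.x[2:].round(4),'zmin',P[:,2].min().round(4),'rms',np.sqrt(np.mean(f(a.x)**2)).round(4),'cup origin xy',(gp[:2]+o).round(4))
        rr=np.hypot(d[...,0]-o[0],d[...,1]-o[1])
        k=(hsv[...,1]<110)&(hsv[...,2]>115)&(rr>.028)&(rr<.042)&(d[...,2]<-.06)&(d[...,2]>-.1)
        an=np.arctan2(d[...,1]-o[1],d[...,0]-o[0])[k]
        print('lugs',k.sum(),np.sort(np.degrees(an)).round(0).tolist(),'fold',np.degrees(np.angle(np.mean(np.exp(4j*an)))/4).round(1),'z',d[k][:,2].mean().round(4))
cv2.imwrite(sys.argv[1],np.hstack(tiles))
E
python3 look.py pics/u1.png
```

```text
tcp [ 0.4351 -0.2104  0.2557] grasp [ 0.4222 -0.2134  0.2689] head 12.98 tilt 45.07
side 294 axis off at grasp [0.0025 0.001 ] slope [-0.0013  0.0003] zmin -0.0948 rms 0.0021 cup origin xy [ 0.4249 -0.2125]
lugs 49 [-134.0, -132.0, -131.0, -127.0, 42.0, 44.0, 52.0, 54.0, 55.0, 56.0, 58.0, 58.0, 58.0, 59.0, 61.0, 61.0, 61.0, 62.0, 66.0, 67.0, 67.0, 68.0, 70.0, 71.0, 71.0, 71.0, 72.0, 136.0, 138.0, 139.0, 139.0, 139.0, 140.0, 142.0, 143.0, 143.0, 144.0, 145.0, 147.0, 147.0, 149.0, 149.0, 150.0, 151.0, 151.0, 153.0, 158.0, 160.0, 174.0] fold -31.9 z -0.0743
```

View pics/u1.png

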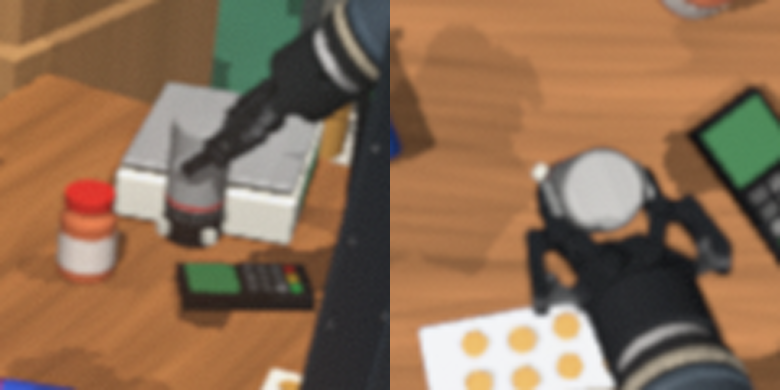

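The cup is held upright with black end down: lugs at side crop (163,226) and (208,236), closed top at top crop (605,187). The fit shows no tilt. Now over to the grinder.

```bash
python3 go.py .5908 .1409 .2557 10.5 45 1
```

```text
shift before turn [-0.4106  0.7675  0.4051] shift after turn [-0.3888  0.7911  0.3804]
turn [ 0.0304 -0.0004  0.0264]
q [-0.859 -0.135 -0.63   0.642  0.676 -0.928] t 6.9667 pos [ 0.4345 -0.2099  0.2533] F [-1.   0.7 -3.6]
```

Request:
send_rows --series '[{"ax":0.03,"ay":0,"az":0.026,"tx":0,"ty":0,"tz":0,"gripper":0.3},{"ax":0,"ay":0,"az":0,"tx":-0.026,"ty":0.0527,"tz":0.0254,"gripper":0.3},{"ax":0,"ay":0,"az":0,"tx":-0.026,"ty":0.0527,"tz":0.0254,"gripper":0.3},{"ax":0,"ay":0,"az":0,"tx":-0.026,"ty":0.0527,"tz":0.0254,"gripper":0.3},{"ax":0,"ay":0,"az":0,"tx":-0.026,"ty":0.0527,"tz":0.0254,"gripper":0.3},{"ax":0,"ay":0,"az":0,"tx":-0.026,"ty":0.0527,"tz":0.0254,"gripper":0.3},{"ax":0,"ay":0,"az":0,"tx":-0.026,"ty":0.0527,"tz":0.0254,"gripper":0.3},{"ax":0,"ay":0,"az":0,"tx":-0.026,"ty":0.0527,"tz":0.0254,"gripper":0.3}]'

```text
t: 7.63
tool_pos: [0.507, -0.0448, 0.2531]
tcp_rot: [-0.085, 0.92, 0.036, 0.38]
contact_force: [0.2, -0.2, -3.2]
grip_width: 0.0565
grip_force: 65.0
```

```bash
python3 go.py .5908 .1409 .2557 10.5 45 1
```

```text
shift before turn [-0.2103  0.4181  0.2012] shift after turn [-0.2102  0.4183  0.201 ]
turn [ 0.0015 -0.0017 -0.0005]
q [-0.28  -0.252 -0.772  0.323  0.323 -0.34 ] t 7.6333 pos [ 0.507  -0.0448  0.2531] F [ 0.2 -0.2 -3.2]
```

Request:
send_rows --series '[{"ax":0,"ay":0,"az":0,"tx":-0.03,"ty":0.0597,"tz":0.0288,"gripper":0.3},{"ax":0,"ay":0,"az":0,"tx":-0.03,"ty":0.0597,"tz":0.0288,"gripper":0.3},{"ax":0,"ay":0,"az":0,"tx":-0.03,"ty":0.0597,"tz":0.0288,"gripper":0.3},{"ax":0,"ay":0,"az":0,"tx":-0.03,"ty":0.0597,"tz":0.0288,"gripper":0.3},{"ax":0,"ay":0,"az":0,"tx":-0.03,"ty":0.0597,"tz":0.0288,"gripper":0.3},{"ax":0,"ay":0,"az":0,"tx":-0.03,"ty":0.0597,"tz":0.0288,"gripper":0.3},{"ax":0,"ay":0,"az":0,"tx":-0.03,"ty":0.0597,"tz":0.0288,"gripper":0.3},{"ax":0,"ay":0,"az":0,"tx":0,"ty":0,"tz":0,"gripper":0.3}]'

```text
t: 8.3
tool_pos: [0.5924, 0.1435, 0.2559]
tcp_rot: [-0.087, 0.92, 0.037, 0.38]
contact_force: [0.1, 1.0, -2.2]
grip_width: 0.0566
grip_force: 65.6
```

```bash
python3 go.py .5908 .1409 .2118 10.5 45 1;python3 look.py pics/u2.png
```

```text
shift before turn [ 0.0817 -0.0059  0.0744] shift after turn [ 0.0817 -0.0057  0.0743]
turn [ 0.0045 -0.001   0.0025]
q [ 0.264 -0.09  -0.663  0.215 -0.052  0.055] t 8.3 pos [0.5924 0.1435 0.2559] F [ 0.1  1.  -2.2]
tcp [0.5924 0.1435 0.2559] grasp [0.5795 0.141  0.2692] head 10.89 tilt 44.94
side 371 axis off at grasp [0.0028 0.0008] slope [ 0.0061 -0.0048] zmin -0.0906 rms 0.0015 cup origin xy [0.5818 0.1422]
lugs 56 [-137.0, -136.0, -136.0, -135.0, -130.0, -130.0, -130.0, -129.0, -127.0, -123.0, 45.0, 47.0, 50.0, 51.0, 53.0, 56.0, 56.0, 57.0, 59.0, 59.0, 61.0, 63.0, 63.0, 64.0, 64.0, 64.0, 66.0, 67.0, 68.0, 68.0, 68.0, 69.0, 72.0, 72.0, 72.0, 137.0, 138.0, 138.0, 139.0, 140.0, 142.0, 142.0, 142.0, 143.0, 145.0, 146.0, 147.0, 147.0, 148.0, 149.0, 149.0, 151.0, 151.0, 151.0, 154.0, 160.0] fold -33.1 z -0.0742
```

View pics/u2.png

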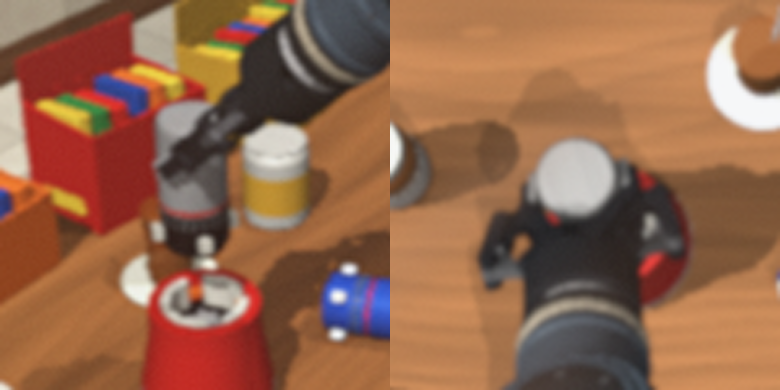

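The cup is above the mouth: side crop cup at (192,180), mouth at (205,298). I'll correct the position and lower it in steps.

Request:
send_rows --series '[{"ax":0.0045,"ay":-0.001,"az":0.0025,"tx":0,"ty":-0.0057,"tz":0,"gripper":0.3},{"ax":0,"ay":0,"az":0,"tx":0.0204,"ty":0,"tz":0.0186,"gripper":0.3},{"ax":0,"ay":0,"az":0,"tx":0.0204,"ty":0,"tz":0.0186,"gripper":0.3},{"ax":0,"ay":0,"az":0,"tx":0.0204,"ty":0,"tz":0.0186,"gripper":0.3},{"ax":0,"ay":0,"az":0,"tx":0.0204,"ty":0,"tz":0.0186,"gripper":0.3},{"ax":0,"ay":0,"az":0,"tx":0,"ty":0,"tz":0,"gripper":0.3},{"ax":0,"ay":0,"az":0,"tx":0,"ty":0,"tz":0,"gripper":0.3},{"ax":0,"ay":0,"az":0,"tx":0,"ty":0,"tz":0,"gripper":0.3}]'

```text
t: 9.07
tool_pos: [0.5903, 0.136, 0.2135]
tcp_rot: [-0.082, 0.92, 0.033, 0.382]
contact_force: [0.7, 0.0, -3.1]
grip_width: 0.0566
grip_force: 65.6
```

```bash
python3 go.py .5908 .1409 .192 10.5 45 1;python3 look.py pics/u3.png
```

```text
shift before turn [0.0356 0.0119 0.0405] shift after turn [0.0355 0.0118 0.0406]
turn [-0.0043  0.0015 -0.0025]
q [ 0.254 -0.047 -0.755  0.077 -0.055  0.053] t 9.0667 pos [0.5903 0.136  0.2135] F [ 0.7  0.  -3.1]
tcp [0.5903 0.136  0.2135] grasp [0.5772 0.1337 0.2267] head 10.13 tilt 45.09
side 348 axis off at grasp [0.0025 0.0012] slope [0.0003 0.004 ] zmin -0.0916 rms 0.0017 cup origin xy [0.5797 0.1345]
lugs 58 [-138.0, -137.0, -136.0, -134.0, -134.0, -132.0, -132.0, -131.0, -128.0, -128.0, -117.0, 48.0, 49.0, 51.0, 55.0, 57.0, 58.0, 62.0, 64.0, 64.0, 65.0, 65.0, 66.0, 66.0, 67.0, 67.0, 67.0, 67.0, 68.0, 70.0, 71.0, 71.0, 71.0, 72.0, 74.0, 86.0, 137.0, 137.0, 138.0, 138.0, 139.0, 141.0, 141.0, 142.0, 142.0, 145.0, 145.0, 145.0, 146.0, 146.0, 147.0, 148.0, 149.0, 151.0, 151.0, 151.0, 155.0, 163.0] fold -32.2 z -0.0745
```

Request:
send_rows --series '[{"ax":-0.004,"ay":0.0015,"az":-0.0025,"tx":-0.001,"ty":0.0115,"tz":0.003,"gripper":0.3},{"ax":0,"ay":0,"az":0,"tx":0,"ty":0,"tz":0,"gripper":0.3},{"ax":0,"ay":0,"az":0,"tx":0,"ty":0,"tz":0,"gripper":0.3},{"ax":0,"ay":0,"az":0,"tx":0,"ty":0,"tz":0,"gripper":0.3},{"ax":0,"ay":0,"az":0,"tx":0,"ty":0,"tz":0,"gripper":0.3},{"ax":0,"ay":0,"az":0,"tx":0,"ty":0,"tz":0,"gripper":0.3},{"ax":0,"ay":0,"az":0,"tx":0,"ty":0,"tz":0,"gripper":0.3},{"ax":0,"ay":0,"az":0,"tx":0,"ty":0,"tz":0,"gripper":0.3}]'

```text
t: 9.83
tool_pos: [0.5904, 0.1415, 0.2123]
tcp_rot: [-0.085, 0.92, 0.035, 0.381]
contact_force: [-0.5, -0.3, -3.3]
grip_width: 0.0565
grip_force: 65.6
```

```bash
python3 go.py .5908 .1409 .192 10.5 45 1; python3 look.py pics/u3.png|cut -c1-200
```

```text
shift before turn [ 0.0353 -0.0016  0.0364] shift after turn [ 0.0353 -0.0016  0.0364]
turn [ 0.0004 -0.0007  0.0008]
q [ 0.264 -0.042 -0.752  0.078 -0.056  0.056] t 9.8333 pos [0.5904 0.1415 0.2123] F [-0.5 -0.3 -3.3]
tcp [0.5904 0.1415 0.2123] grasp [0.5774 0.139  0.2255] head 10.53 tilt 44.96
side 344 axis off at grasp [0.0023 0.0009] slope [-0.0046 -0.0045] zmin -0.0918 rms 0.0014 cup origin xy [0.5801 0.1404]
lugs 58 [-140.0, -139.0, -138.0, -136.0, -134.0, -133.0, -133.0, -133.0, -131.0, -130.0, -124.0, -120.0, -119.0, 45.0, 47.0, 51.0, 56.0, 56.0, 56.0, 58.0, 60.0, 61.0, 62.0, 63.0, 63.0, 63.0, 64.0, 65.
```

Request:
send_rows --series '[{"ax":0,"ay":0,"az":0,"tx":0.007,"ty":-0.002,"tz":0.0075,"gripper":0.3},{"ax":0,"ay":0,"az":0,"tx":0.007,"ty":0,"tz":0.0072,"gripper":0.3},{"ax":0,"ay":0,"az":0,"tx":0.007,"ty":0,"tz":0.0072,"gripper":0.3},{"ax":0,"ay":0,"az":0,"tx":0.007,"ty":0,"tz":0.0072,"gripper":0.3},{"ax":0,"ay":0,"az":0,"tx":0.007,"ty":0,"tz":0.007,"gripper":0.3},{"ax":0,"ay":0,"az":0,"tx":0.005,"ty":0,"tz":0.005,"gripper":0.3},{"ax":0,"ay":0,"az":0,"tx":0.005,"ty":0,"tz":0.005,"gripper":0.3},{"ax":0,"ay":0,"az":0,"tx":0,"ty":0,"tz":0,"gripper":0.3}]'

```text
t: 10.6
tool_pos: [0.5906, 0.1405, 0.1857]
tcp_rot: [-0.085, 0.92, 0.035, 0.38]
contact_force: [0.5, -0.7, -3.8]
grip_width: 0.0564
grip_force: 65.5
```

```bash
python3 go.py .5908 .1409 .182 10.5 45 1; python3 look.py pics/u3.png|cut -c1-200
```

```text
shift before turn [0.006  0.0009 0.007 ] shift after turn [0.006  0.0009 0.007 ]
turn [-0.0001 -0.0016  0.0009]
q [ 0.261 -0.003 -0.801 -0.009 -0.055  0.055] t 10.6 pos [0.5906 0.1405 0.1857] F [ 0.5 -0.7 -3.8]
tcp [0.5906 0.1405 0.1857] grasp [0.5776 0.1381 0.1989] head 10.49 tilt 44.9
side 317 axis off at grasp [0.0023 0.0008] slope [-0.0066 -0.0025] zmin -0.0869 rms 0.0014 cup origin xy [0.5805 0.1391]
lugs 144 [-180.0, -179.0, -177.0, -177.0, -175.0, -171.0, -169.0, -168.0, -166.0, -165.0, -163.0, -162.0, -160.0, -158.0, -152.0, -151.0, -150.0, -150.0, -150.0, -147.0, -145.0, -141.0, -140.0, -138.0
```

View pics/u3.png

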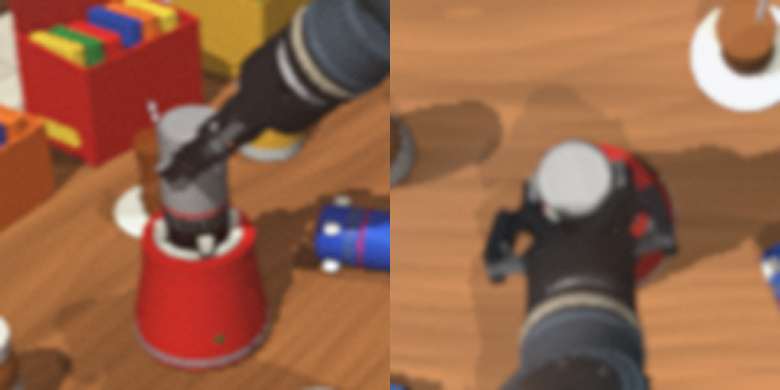

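The cup end is centred in the mouth (side crop 192,235), with the front lug at (207,243) above a notch and no contact force. Continuing down.

Request:
send_rows --series '[{"ax":0,"ay":0,"az":0,"tx":0.0033,"ty":0.001,"tz":0.0036,"gripper":0.3},{"ax":0,"ay":0,"az":0,"tx":0.0035,"ty":0,"tz":0.0035,"gripper":0.3},{"ax":0,"ay":0,"az":0,"tx":0.0035,"ty":0,"tz":0.0035,"gripper":0.3},{"ax":0,"ay":0,"az":0,"tx":0.0035,"ty":0,"tz":0.0035,"gripper":0.3},{"ax":0,"ay":0,"az":0,"tx":0,"ty":0,"tz":0,"gripper":0.3},{"ax":0,"ay":0,"az":0,"tx":0,"ty":0,"tz":0,"gripper":0.3},{"ax":0,"ay":0,"az":0,"tx":0,"ty":0,"tz":0,"gripper":0.3},{"ax":0,"ay":0,"az":0,"tx":0,"ty":0,"tz":0,"gripper":0.3}]'

```text
t: 11.37
tool_pos: [0.5908, 0.1406, 0.1785]
tcp_rot: [-0.085, 0.92, 0.035, 0.381]
contact_force: [1.1, -5.1, -2.4]
grip_width: 0.0566
grip_force: 65.6
```

Request:
send_rows --series '[{"ax":0,"ay":0,"az":0,"tx":0.0035,"ty":-0.0015,"tz":0.0035,"gripper":0.3},{"ax":0,"ay":0,"az":0,"tx":0.0035,"ty":0,"tz":0.0035,"gripper":0.3},{"ax":0,"ay":0,"az":0,"tx":0.0035,"ty":0,"tz":0.0035,"gripper":0.3},{"ax":0,"ay":0,"az":0,"tx":0,"ty":0,"tz":0,"gripper":0.3},{"ax":0,"ay":0,"az":0,"tx":0,"ty":0,"tz":0,"gripper":0.3},{"ax":0,"ay":0,"az":0,"tx":0,"ty":0,"tz":0,"gripper":0.3},{"ax":0,"ay":0,"az":0,"tx":0,"ty":0,"tz":0,"gripper":0.3},{"ax":0,"ay":0,"az":0,"tx":0,"ty":0,"tz":0,"gripper":0.3}]'

```text
t: 12.03
tool_pos: [0.5907, 0.1405, 0.1723]
tcp_rot: [-0.085, 0.92, 0.035, 0.38]
contact_force: [0.8, -3.5, -5.5]
grip_width: 0.0566
grip_force: 65.5
```

Request:
send_rows --series '[{"ax":0,"ay":0,"az":0,"tx":0.0027,"ty":-0.001,"tz":0.0027,"gripper":0.3},{"ax":0,"ay":0,"az":0,"tx":0.0027,"ty":0,"tz":0.0027,"gripper":0.3},{"ax":0,"ay":0,"az":0,"tx":0.0027,"ty":0,"tz":0.0027,"gripper":0.3},{"ax":0,"ay":0,"az":0,"tx":0,"ty":0,"tz":0,"gripper":0.3},{"ax":0,"ay":0,"az":0,"tx":0,"ty":0,"tz":0,"gripper":0.3},{"ax":0,"ay":0,"az":0,"tx":0,"ty":0,"tz":0,"gripper":0.3},{"ax":0,"ay":0,"az":0,"tx":0,"ty":0,"tz":0,"gripper":0.3},{"ax":0,"ay":0,"az":0,"tx":0,"ty":0,"tz":0,"gripper":0.3}]'

```text
t: 12.7
tool_pos: [0.5916, 0.1405, 0.1695]
tcp_rot: [-0.085, 0.92, 0.035, 0.382]
contact_force: [-5.0, -3.7, 6.1]
grip_width: 0.0567
grip_force: 66.4
```

```bash
python3 go.py .5908 .1405 .163 10.5 45 1; python3 look.py pics/u4.png|cut -c1-200
```

```text
shift before turn [0.0129 0.0004 0.01  ] shift after turn [0.0129 0.0004 0.01  ]
turn [0.0009 0.0019 0.0009]
q [ 0.26   0.026 -0.832 -0.073 -0.053  0.053] t 12.7 pos [0.5916 0.1405 0.1695] F [-5.  -3.7  6.1]
tcp [0.5916 0.1405 0.1695] grasp [0.5786 0.1381 0.1827] head 10.58 tilt 45.12
side 239 axis off at grasp [0.0025 0.001 ] slope [0.0127 0.0036] zmin -0.0718 rms 0.0014 cup origin xy [0.58   0.1387]
lugs 113 [-179.0, -178.0, -174.0, -174.0, -170.0, -169.0, -165.0, -165.0, -162.0, -161.0, -160.0, -157.0, -157.0, -155.0, -153.0, -149.0, -147.0, -146.0, -144.0, -144.0, -141.0, -140.0, -136.0, -135.0
```

Contact on the switch feet at the expected depth (origin about 22 mm below the mouth). Now pressing.

Request:
send_rows --series '[{"ax":0,"ay":0,"az":0,"tx":0.004,"ty":-0.0015,"tz":0.001,"gripper":0.3},{"ax":0,"ay":0,"az":0,"tx":0.0027,"ty":0,"tz":0.0027,"gripper":0.3},{"ax":0,"ay":0,"az":0,"tx":0.0027,"ty":0,"tz":0.0027,"gripper":0.3},{"ax":0,"ay":0,"az":0,"tx":0.0027,"ty":0,"tz":0.0027,"gripper":0.3},{"ax":0,"ay":0,"az":0,"tx":0,"ty":0,"tz":0,"gripper":0.3},{"ax":0,"ay":0,"az":0,"tx":0,"ty":0,"tz":0,"gripper":0.3},{"ax":0,"ay":0,"az":0,"tx":0,"ty":0,"tz":0,"gripper":0.3},{"ax":0,"ay":0,"az":0,"tx":0,"ty":0,"tz":0,"gripper":0.3}]'

```text
t: 13.47
tool_pos: [0.5916, 0.1404, 0.1646]
tcp_rot: [-0.085, 0.919, 0.036, 0.383]
contact_force: [-7.2, -1.7, 10.4]
grip_width: 0.0568
grip_force: 66.7
```

Request:
send_rows --series '[{"ax":0,"ay":0,"az":0,"tx":0.005,"ty":0,"tz":0,"gripper":0.3},{"ax":0,"ay":0,"az":0,"tx":0.003,"ty":0,"tz":0.002,"gripper":0.3},{"ax":0,"ay":0,"az":0,"tx":0.002,"ty":0,"tz":0.002,"gripper":0.3},{"ax":0,"ay":0,"az":0,"tx":0,"ty":0,"tz":0,"gripper":0.3},{"ax":0,"ay":0,"az":0,"tx":0,"ty":0,"tz":0,"gripper":0.3},{"ax":0,"ay":0,"az":0,"tx":0,"ty":0,"tz":0,"gripper":0.3},{"ax":0,"ay":0,"az":0,"tx":0,"ty":0,"tz":0,"gripper":0.3},{"ax":0,"ay":0,"az":0,"tx":0,"ty":0,"tz":0,"gripper":0.3}]'

```text
t: 14.13
tool_pos: [0.5923, 0.1406, 0.1645]
tcp_rot: [-0.085, 0.918, 0.036, 0.386]
contact_force: [-14.9, -3.4, 27.3]
grip_width: 0.0565
grip_force: 67.8
```

```bash
python3 go.py .5908 .1405 .163 10.5 45 1; python3 look.py pics/u5.png|cut -c1-200
```

```text
shift before turn [ 0.0053  0.0005 -0.    ] shift after turn [0.0053 0.0005 0.    ]
turn [0.0021 0.0112 0.0004]
q [ 0.259  0.036 -0.851 -0.112 -0.052  0.053] t 14.1333 pos [0.5923 0.1406 0.1645] F [-14.9  -3.4  27.3]
tcp [0.5923 0.1406 0.1645] grasp [0.5792 0.1381 0.1776] head 10.67 tilt 45.67
side 219 axis off at grasp [0.0024 0.0007] slope [ 0.0146 -0.0059] zmin -0.0703 rms 0.0015 cup origin xy [0.5803 0.1393]
lugs 104 [-178.0, -176.0, -174.0, -174.0, -171.0, -168.0, -167.0, -167.0, -164.0, -162.0, -161.0, -160.0, -154.0, -151.0, -148.0, -146.0, -145.0, -144.0, -139.0, -139.0, -132.0, -119.0, -115.0, -113.0
```

View pics/u5.png

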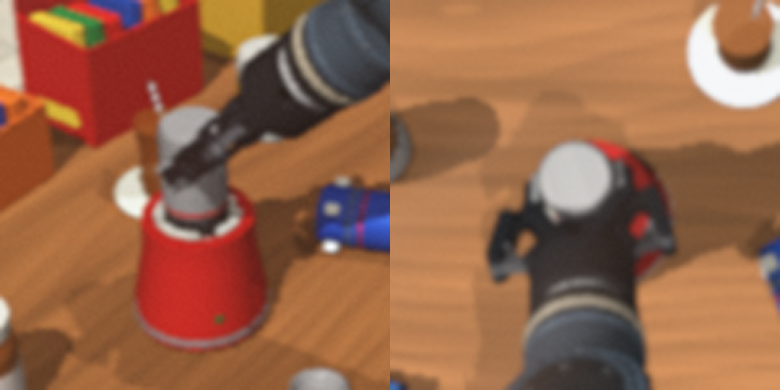

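The lugs are inside the collar and the cup stands straight: side crop cup (192,165), collar (195,215). The push stopped at a hard end while force rose. I'll verify depth from the closed top's height, which should be about 208 mm fully pressed.

```bash
python3 - <<'E'
from h import *
for n in('top','side'):
    z=[];c=[]
    for _ in range(3):
        im,W,m=cloud(n); r=np.linalg.norm(W[...,:2]-[.581,.139],axis=2)
        z.append(np.median(W[(r<.02)&(W[...,2]>.195)&(W[...,2]<.225)][:,2])); c.append(np.median(W[(r>.040)&(r<.048)&(W[...,2]>.105)&(W[...,2]<.123)][:,2]))
    print(n,np.round(z,4),'collar/rim',np.round(c,4))
s=sensors.observe();print(s['t'],s['tool_pos'],s['contact_force'],s['grip_force'])
E
```

```text
top [0.207  0.2072 0.2072] collar/rim [0.1134 0.1137 0.1143]
side [0.206  0.2057 0.2058] collar/rim [0.1123 0.1124 0.1125]
14.5333 [0.59229432 0.14056157 0.16450466] [-14.61911718  -3.75926501  27.34092341] 67.83944964408875
```

```bash
python3 -c "
from station import order
print(order.hand_in())"
```

```text
the job is handed in; nothing more can be done
None
```

The cup is righted and in the grinder with its lugs in the notches. The fingers still hold it pressed fully down: its closed top measured 93 mm above the collar, as expected at full depth. The job is handed in, but no verdict came back.

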